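# Pack the decanters into their foam-lined cartons

## Robot

A 7-joint arm with a two-finger parallel gripper is mounted at the origin on the work surface. World frame = base frame: x ahead of the robot, y to its left, z up, the work surface at z = 0. Lengths are in m, angles in degrees, forces in N, time in s.
With the tool pointing down it reaches from about 0.425 to 0.875 m from the base axis. Payload 4.7 kg.
Tool frame: the origin (TCP) lies at the very end of the fingers, on their centre line; the grasp point (between the pads) lies 19 mm behind it; z points along the fingers, y is the direction in which the jaws open and shut (so a half turn about z gives the same grasp; the last joint's range is limited). The gripper opens to 87 mm and grips with 3 to 60 N. Pads are 19 mm wide; open, the fingers measure 117 mm over their backs; the gripper's body (75 mm by 190 mm) begins 51 mm behind the grasp point.
Start: joints at [-66.457, 18.392, -4.016, 83.108, 1.295, 78.541, -3.26], TCP at [0.251, 0.6, 0.223] pointing down, gripper open.
Joint ranges: [-163.93, 163.93], [-17.29, 119.83], [-79.2, 71.16], [3.27, 140.29], [-89.18, 269.18], [5.43, 117.66], [-154.24, 154.24]. Speed limits (degrees/s): [147.25, 147.25, 180, 180, 180, 180, 180].

## Interface

Orientations are given as [roll, pitch, yaw] about the fixed x, y, z axes, in that order (R = Rz(yaw) Ry(pitch) Rx(roll)).
In Python, from cell import env gives the robot as it stands.
- The arm moves only by the tool servo_tool, never from a script. Its argument "increments" is a list that holds one entry, the list of rows, each a list of 7 numbers: the shift along the tool's x, y, z in m, then the turn, a rotation vector about the tool's x, y, z in degrees, then the opening, from -1 (shut) to 1 (fully open). In form: [[[dx, dy, dz, rx, ry, rz, fingers], ...]]. A call has 1 to 20 rows; each row is the pose to reach, as a shift and turn from the pose commanded when the call began, along the tool's axes at that moment; what a row does not reach only later rows make up. A row lasts 1/10 s, in which the tool goes at most 50 mm and 8.59 degrees, less where a joint would pass 70% of its speed; a pose out of reach is approached as far as the arm can. A call with a gripper value outside its range is refused whole. The fingers move at their own pace and stop on an object; "squeeze" is the grip in N (left out, the last holds). Time passes only in rows, so rows that repeat a pose let the fingers close. It gives the time, the measured TCP pose, the force and the opening at its end, in the units of the state.
- env.get_obs(): the state, without advancing time (a new reading comes with each control period).
- env.read_camera(name): name is "scene" or "top" or "wrist"; returns a dict with "frame" (384x512x3 uint8, blue, green, red), "intrinsics" (3x3 intrinsics, pixels), "D" ([k1, k2, p1, p2, k3] as OpenCV has them; the pictures are not rectified), "rvec" (rotation vector, rad) and "tvec" (3), from world to camera coordinates, as OpenCV has them. Camera axes: x right, y down, z forward; pixel columns grow to the right and rows downward; lengths in m; the calibration is good to about 2 mm. A picture is of the moment at which its call begins. There is no depth.
- env.sign_off(): hands the job in, once; it reports no verdict.
The state is a dict: "time_s": time; "qpos": joint angles; "joint_velocities": joint speeds; "effort": joint torques, N m; "tool_pos": TCP position; "tool_rot": TCP orientation; "force": force on the tool from outside, world axes, zero at the start; "wrist_torque": the same for the moment, N m; "grip_width": finger opening in m.
Only numpy, scipy, OpenCV 4.12 (cv2) and the standard library are available. Lean on these libraries where they do the work, as an engineer would, in place of code of your own. Each camera call takes 0.05 s, during which the arm holds its last target.

## Task

Pack away the four stoppered amber decanters standing among the storage jars at the front of the worktop: push each one upright into the carton whose foam cutout matches its shape and size, all the way down until it stands on the bottom of the cutout, and let go. Leave the two glass jars with brass lids standing where they are.

Things in the scene. Friction and masses are not known exactly. Their poses are not given: they have to be found in the camera images.
- large_round: large round decanter: amber glass, round body 64 mm in diameter and 76 mm tall, then a 14 mm shoulder and neck narrowing to 22 mm, and on top a turned wooden stopper 32 mm in diameter and 30 mm tall, fixed fast (lift the decanter by it). 120 mm tall in all, 300 g give or take a quarter; stands loose on the worktop. Origin at the centre of its foot, z up.
- small_round: small round decanter: amber glass, round body 46 mm in diameter and 64 mm tall, then a 14 mm shoulder and neck narrowing to 22 mm, and on top a turned wooden stopper 26 mm in diameter and 30 mm tall, fixed fast (lift the decanter by it). 108 mm tall in all, 170 g give or take a quarter; stands loose on the worktop. Origin at the centre of its foot, z up.
- large_square: large square decanter: amber glass, body 60 x 60 mm (sides along its x and y) and 76 mm tall, then a 14 mm shoulder and neck narrowing to 22 mm, and on top a square wooden stopper 32 x 32 mm with its sides parallel to the body's and 30 mm tall, fixed fast (lift the decanter by it). 120 mm tall in all, 300 g give or take a quarter; stands loose on the worktop. Origin at the centre of its foot, z up.
- small_square: small square decanter: amber glass, body 44 x 44 mm (sides along its x and y) and 64 mm tall, then a 14 mm shoulder and neck narrowing to 22 mm, and on top a square wooden stopper 26 x 26 mm with its sides parallel to the body's and 30 mm tall, fixed fast (lift the decanter by it). 108 mm tall in all, 170 g give or take a quarter; stands loose on the worktop. Origin at the centre of its foot, z up.
- box_large_round: open kraft carton 106 x 106 mm along its x, y, 55 mm high, fixed; dark grey foam inside with one central round cutout for a 64 mm body. Origin: centre of underside, z up. Cutout floor (pale) at z = 12 mm, foam top 52 mm. Mouth 5 mm wider than the body all round, sloping in over 15 mm; below, springy foam grips it: pushing in takes up to 12 N at the slope, less below, till its foot meets the floor; then it stays.
- box_small_round: open kraft carton 90 x 90 mm along its x, y, 55 mm high, fixed; dark grey foam inside with one central round cutout for a 46 mm body. Origin: centre of underside, z up. Cutout floor (pale) at z = 12 mm, foam top 52 mm. Mouth 5 mm wider than the body all round, sloping in over 15 mm; below, springy foam grips it: pushing in takes up to 12 N at the slope, less below, till its foot meets the floor; then it stays.
- box_large_square: open kraft carton 106 x 106 mm along its x, y, 55 mm high, fixed; dark grey foam inside with one central square cutout for a 60 mm body, square to the carton. Origin: centre of underside, z up. Cutout floor (pale) at z = 12 mm, foam top 52 mm. Mouth 5 mm wider than the body all round, sloping in over 15 mm; below, springy foam grips it: pushing in takes up to 12 N at the slope, less below, till its foot meets the floor; then it stays.
- box_small_square: open kraft carton 90 x 90 mm along its x, y, 55 mm high, fixed; dark grey foam inside with one central square cutout for a 44 mm body, square to the carton. Origin: centre of underside, z up. Cutout floor (pale) at z = 12 mm, foam top 52 mm. Mouth 5 mm wider than the body all round, sloping in over 15 mm; below, springy foam grips it: pushing in takes up to 12 N at the slope, less below, till its foot meets the floor; then it stays.
- jar_tall: bystander: clear glass storage jar with a brass-coloured lid, 66 mm in diameter, 118 mm tall, loose; origin at the centre of its foot. Leave it alone.
- jar_short: bystander: clear glass storage jar with a brass-coloured lid, 76 mm in diameter, 82 mm tall, loose; origin at the centre of its foot. Leave it alone.
There are look-alikes about, which are no part of the job. What is shaped like the box_large_square but green or pink is not meant.

How it is judged:
By the outcome, as a careful person would: the job done as asked, in the order asked, and still so for the second after the job is handed in, with the robot touching nothing.
It also fails if it takes over 128 s, if anything falls off the work surface, if the arm or the gripper's body presses on something with over 40 N, if the wrist force passes 120 N, or if a joint passes its speed limit or range.

## Working session

There is one attempt and no reset: what is moved stays moved. The work goes in short steps, Python scripts to look and compute and a tool call to move; the robot and the scene stay as the last step left them, time stands still between calls to the robot, and variables do not carry over. Pictures are saved under pics/ and viewed, and the job is handed in when it is done.

Besides the shell and the picture viewer there is one more tool, called after ">>>" as name(argument=value, ...), one argument or row to a line, values as JSON. servo_tool: Moves the arm, as the interface text tells. Its arguments: {"type":"object","properties":{"increments":{"type":"array","items":{"type":"array","items":{"type":"array","items":{"type":"number"}}}},"squeeze":{"type":"number"}},"required":["increments"]}

```bash
mkdir -p pics; ls
python3 - <<'E'
from cell import env
import cv2
o=env.get_obs()
print({k:o[k] for k in('time_s','tool_pos','tool_rot','force','grip_width')})
for n in('scene','top'):
    c=env.read_camera(n); cv2.imwrite(f'pics/{n}0.png',c['frame']); print(n,c['intrinsics'],c['D'],c['rvec'],c['tvec'])
E
```

```text
pics
{'time_s': 0.0, 'tool_pos': array([0.25099601, 0.59897486, 0.22145932]), 'tool_rot': array([-1.79889797e+02,  4.47741043e-03,  1.57270220e+02]), 'force': array([0.05249847, 0.12160283, 0.17962078]), 'grip_width': 0.08709720246911759}
scene [[490.96237695   0.         258.73339558]
 [  0.         490.96237695 190.1702956 ]
 [  0.           0.           1.        ]] [-0.0083999  0.         0.         0.         0.       ] [ 2.27619029  1.38768027 -0.35705889] [-0.13981826 -0.39158425  1.63192279]
top [[472.36208856   0.         251.14735568]
 [  0.         472.36208856 191.37896058]
 [  0.           0.           1.        ]] [0.0655794 0.        0.        0.        0.       ] [ 2.20003148 -2.21677288  0.06006551] [-0.10513492  0.45683551  1.59722865]
```

View pics/scene0.png

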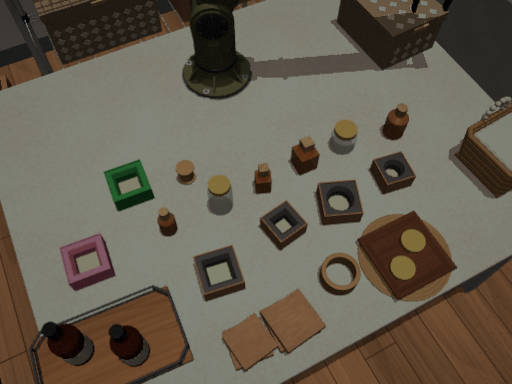

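View pics/top0.png

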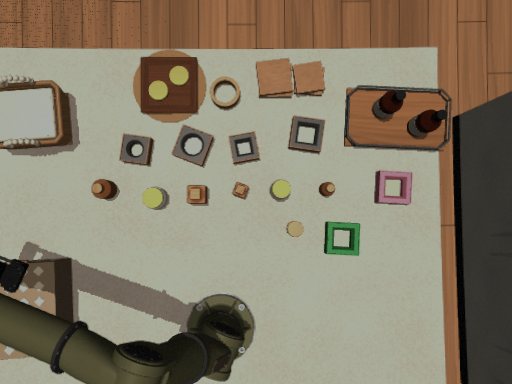

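The scene view shows amber decanters near (397,121) and (167,222), which are round, and near (306,155) and (263,180), which are square. The same four appear in the top view at (104,189), (327,189), (197,195) and (241,190). The dark-foam cartons are at top (136,149), (193,145), (244,148) and (307,134). The green (342,238) and pink (394,187) ones are look-alikes. I'll confirm this in enlarged crops.

```bash
cat > h.py <<'E'
import numpy as np, cv2, json
def calib(c): 
    R,_=cv2.Rodrigues(np.array(c['rvec'],float)); return np.array(c['intrinsics']),np.array(c['D']),R,np.array(c['tvec'],float).ravel()
def cast(c,uv,z):
    K,D,R,t=calib(c)
    p=cv2.undistortPoints(np.array(uv,float).reshape(-1,1,2),K,D).reshape(-1,2)
    d=np.c_[p,np.ones(len(p))]@R; o=-R.T@t
    return (o+d*((z-o[2])/d[:,2])[:,None])[:,:2]
def proj(c,P):
    K,D,R,t=calib(c)
    return cv2.projectPoints(np.array(P,float).reshape(-1,3),c['rvec'],np.array(c['tvec'],float),K,D)[0].reshape(-1,2)
E
python3 - <<'E'
from cell import env
import cv2,pickle
c=env.read_camera('top'); s=env.read_camera('scene'); pickle.dump((c,s),open('c0.pkl','wb'))
f=c['frame'][110:215,80:350]; cv2.imwrite('pics/t1.png',cv2.resize(f,None,fx=2.95,fy=2.95,interpolation=cv2.INTER_CUBIC))
f=s['frame'][95:305,145:420]; cv2.imwrite('pics/s1.png',cv2.resize(f,None,fx=2.8,fy=2.8,interpolation=cv2.INTER_CUBIC))
E
```

```text
(no output)
```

View pics/t1.png

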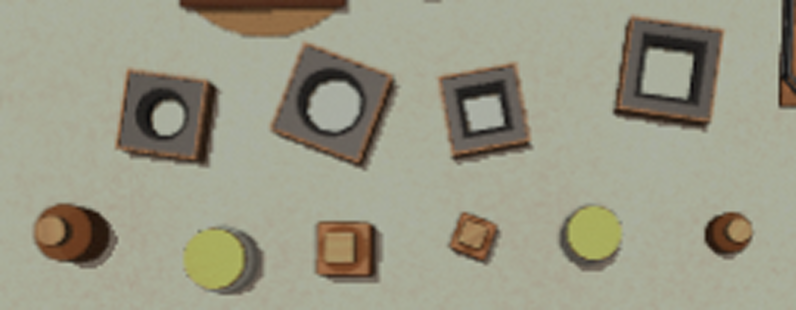

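View pics/s1.png

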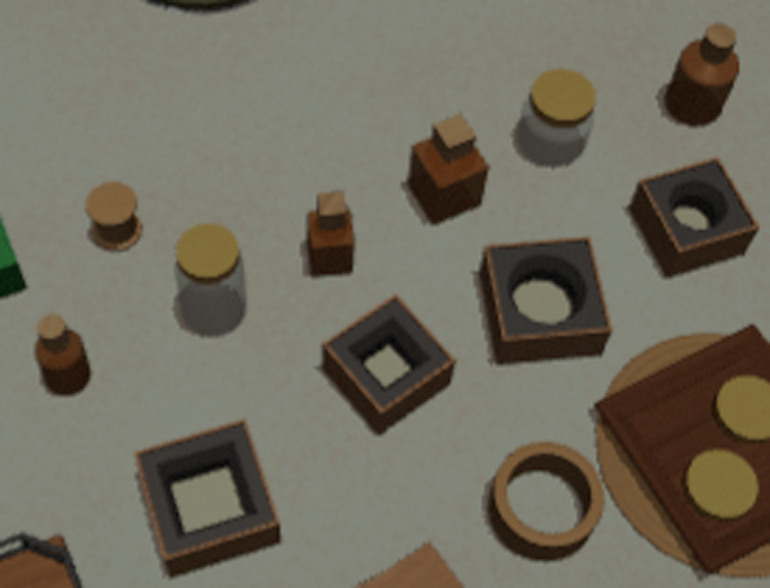

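The crops confirm it. Top view, decanters: large_round is the wide round one at (104,189), small_round the narrow one at (327,189), large_square (197,195), small_square (241,190). Cartons: small_round (136,149), large_round (193,145), small_square (244,148), large_square (307,134), all kraft with dark foam. The bottles on the tray and the loose stopper are not part of the job.

```bash
cat > m.py <<'E'
from h import *; import pickle
c,s=pickle.load(open('c0.pkl','rb'))
B={'lr':((193,145),(340,202)),'sr':((136,149),(393,172)),'ls':((307,134),(219,271)),'ss':((244,148),(284,224))}
D={'lr':((97,188),(401,110),.12),'sr':((330,188),(163,213),.108),'ls':((195,194),(307,144),.12),'ss':((240,189),(263,169),.108)}
def comp(m,near,maxd=14):
    n,l,st,ce=cv2.connectedComponentsWithStats(m.astype(np.uint8))
    best=None
    for i in range(1,n):
        if st[i,4]<12: continue
        ys,xs=np.where(l==i); d=np.hypot(xs-near[0],ys-near[1]).min()
        if d<maxd and (best is None or st[i,4]>best[0]): best=(st[i,4],l==i)
    return best[1] if best else None
import sys
for nm,cam,k in(('top',c,0),('scene',s,1)):
    hsv=cv2.cvtColor(cv2.GaussianBlur(cam['frame'],(0,0),0.6),cv2.COLOR_BGR2HSV).astype(int)
    H,S,V=hsv[...,0],hsv[...,1],hsv[...,2]
    wood=(H<22)&(S>60)&(S<190)&(V>115 if k==0 else V>95)
    foam=(S<45)&(V<112 if k==0 else V<95)
    vis=cam['frame'].copy()
    for n,p in B.items():
        roi=np.zeros_like(foam); x,y=p[k]; roi[y-26:y+27,x-26:x+27]=1
        m=comp(foam&roi,p[k],25)
        if m is None: print(nm,n,'none');continue
        vis[m]=(255,0,255)
        cn=max(cv2.findContours(m.astype(np.uint8),0,1)[0],key=cv2.contourArea).reshape(-1,2)
        w=cast(cam,cn,.052)
        (cx,cy),(a,b),an=cv2.minAreaRect((w*1000).astype(np.float32))
        print(nm,'box',n,round(cx,1),round(cy,1),'size',round(a,1),round(b,1),'ang',round(an,1))
    for n,p in D.items():
        m=comp(wood,p[k],6)
        if m is None: print(nm,n,'none',hsv[p[k][1],p[k][0]]);continue
        vis[m]=(255,255,0)
        cn=max(cv2.findContours(m.astype(np.uint8),0,1)[0],key=cv2.contourArea).reshape(-1,2)
        ys,xs=np.where(m)
        w=cast(cam,np.c_[xs,ys],p[2]).mean(0)*1000
        r=cv2.minAreaRect((cast(cam,cn,p[2])*1000).astype(np.float32))
        print(nm,'dec',n,w.round(1),'rect',np.round(r[0],1),np.round(r[1],1),'ang',round(r[2],1))
    (v:=vis[110:215,80:350] if k==0 else vis[95:305,145:420])
    cv2.imwrite(f'pics/v_{nm}.png',cv2.resize(v,None,fx=2.8,fy=2.8,interpolation=0))
E
python3 m.py
```

```text
top box lr 612.7 87.5 size 93.4 93.5 ang 68.5
top box sr 600.0 276.4 size 77.6 77.2 ang 81.6
top box ls 648.1 -295.1 size 93.6 93.5 ang 80.8
top box ss 604.1 -83.4 size 77.6 78.2 ang 9.8
top dec lr [468.2 378.6] rect [467.2 377.4] [34.2 61.3] ang 78.5
top dec sr [ 463.8 -361.4] rect [ 463.6 -362.3] [25.6 27.3] ang 62.8
top dec ls [446.5  70.1] rect [444.7  67.4] [56.7 56.9] ang 89.6
top dec ss [461.4 -70. ] rect [458.2 -71.2] [42.1 42.7] ang 67.9
scene box lr 611.5 89.6 size 93.4 92.1 ang 68.4
scene box sr 599.3 278.5 size 75.6 75.9 ang 81.7
scene box ls 646.7 -293.9 size 94.2 94.0 ang 81.2
scene box ss 602.8 -82.2 size 77.2 77.0 ang 9.6
scene dec lr [467.4 379.1] rect [467.6 379.4] [29.2 27.1] ang 5.1
scene dec sr [ 462.5 -359.4] rect [ 462.3 -359.6] [22.1 23.7] ang 3.5
scene dec ls [447.3  72.9] rect [447.4  73.1] [30.8 30.1] ang 2.4
scene dec ss [461.3 -70.3] rect [461.6 -70. ] [27.2 24.8] ang 76.4
```

```bash
sed -i 's/V>115 if k==0/V>150 if k==0/' m.py; python3 m.py | grep 'top dec'
```

```text
top dec lr [467.2 378.8] rect [467.3 379. ] [24.2 24. ] ang 44.4
top dec sr [ 462.8 -361.9] rect [ 462.7 -362.6] [19.2 16. ] ang 89.6
top dec ls [448.6  74. ] rect [451.   75.2] [28.4 38. ] ang 89.8
top dec ss [460.5 -70.7] rect [461.  -70.3] [19.2 19.2] ang 71.1
```

View pics/v_top.png

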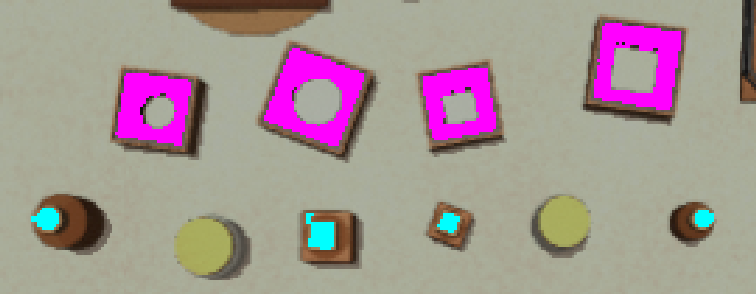

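Run:
```python
from cell import env
import cv2
c=env.read_camera('wrist'); cv2.imwrite('pics/w0.png',c['frame']);from h import *
K,D,R,t=calib(c); print(-R.T@t,R)
```

```text
[0.17630582 0.63086961 0.38312829] [[ 0.38675252  0.92218211 -0.00162539]
 [ 0.8818786  -0.36933316  0.29305828]
 [ 0.26965279 -0.11477442 -0.9560932 ]]
```

```bash
cat > go.py <<'E'
import sys,numpy as np
from scipy.spatial.transform import Rotation as Ro
from cell import env
def go(x,y,z,yaw):
    o=env.get_obs(); R=Ro.from_euler('xyz',o['tool_rot'],degrees=True)
    d=R.inv().apply(np.array([x,y,z])-o['tool_pos'])
    r=(R.inv()*Ro.from_euler('xyz',[180,0,yaw],degrees=True)).as_rotvec(degrees=True)
    print('d',d.round(4),'r',r.round(2),'rows',round(max(np.linalg.norm(d)/.05,np.linalg.norm(r)/8.59),1),'| q7',o['qpos'][6].round(1) ,'F',o['force'].round(1),'t',o['time_s'])
if __name__=='__main__': go(*map(float,sys.argv[1:5]))
E
python3 go.py .467 .379 .2 129
```

```text
d [-0.2842 -0.1197  0.0222] r [-4.000e-02  1.000e-02  2.827e+01] rows 6.2 | q7 -3.3 F [0.2 0.6 0.2] t 0.25
```

View pics/w0.png

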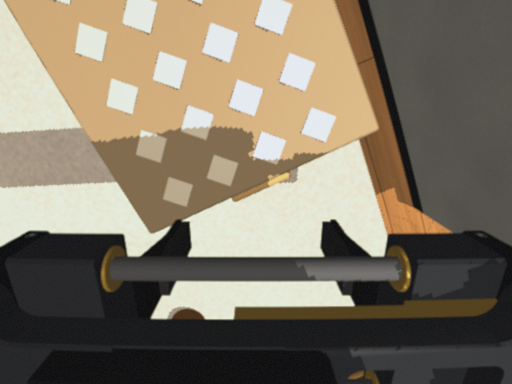

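>>> servo_tool(
  increments=[
    [[-0.095, -0.04, 0, 0, 0, 9, 1], [-0.19, -0.08, 0, 0, 0, 18, 1], [-0.284, -0.12, 0.022, 0, 0, 28.3, 1], [-0.284, -0.12, 0.022, 0, 0, 28.3, 1], [-0.284, -0.12, 0.022, 0, 0, 28.3, 1], [-0.284, -0.12, 0.022, 0, 0, 28.3, 1], [-0.284, -0.12, 0.022, 0, 0, 28.3, 1], [-0.284, -0.12, 0.022, 0, 0, 28.3, 1], [-0.284, -0.12, 0.022, 0, 0, 28.3, 1], [-0.284, -0.12, 0.022, 0, 0, 28.3, 1]],
  ],
  squeeze=40,
)

```text
time_s: 1.25
tool_pos: [0.465, 0.3813, 0.2006]
tool_rot: [180.0, -0.1, 129.2]
force: [-0.7, -0.3, -0.3]
grip_width: 0.0868
```

```bash
python3 go.py .467 .379 .093 129;python3 - <<'E'
from cell import env
import cv2
c=env.read_camera('wrist'); cv2.imwrite('pics/w1.png',c['frame']);from h import *
print(proj(c,[[.467,.379,.12]]))
E
```

```text
d [-3.200e-03  1.000e-04  1.076e-01] r [ 0.   -0.07  0.19] rows 2.2 | q7 -1.0 F [-0.7 -0.3 -0.3] t 1.25
[[255.81243967 199.95881005]]
```

View pics/w1.png

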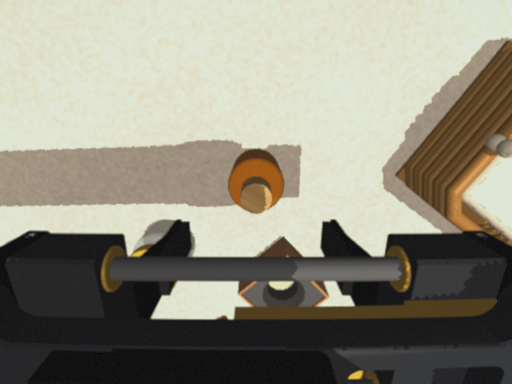

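The wrist view shows the large round stopper at (256,197). The prediction was (256,200), so the fix is good. Descending to grip.

>>> servo_tool(
  increments=[
    [[-0.003, 0, 0.03, 0, 0, 0, 1], [-0.003, 0, 0.06, 0, 0, 0, 1], [-0.003, 0, 0.085, 0, 0, 0, 1], [-0.003, 0, 0.1, 0, 0, 0, 1], [-0.003, 0, 0.108, 0, 0, 0, 1], [-0.003, 0, 0.108, 0, 0, 0, 1], [-0.003, 0, 0.108, 0, 0, 0, 1], [-0.003, 0, 0.108, 0, 0, 0, -1], [-0.003, 0, 0.108, 0, 0, 0, -1], [-0.003, 0, 0.108, 0, 0, 0, -1], [-0.003, 0, 0.108, 0, 0, 0, -1], [-0.003, 0, 0.108, 0, 0, 0, -1], [-0.003, 0, 0.108, 0, 0, 0, -1], [-0.003, 0, 0.108, 0, 0, 0, -1], [-0.003, 0, 0.108, 0, 0, 0, -1]],
  ],
  squeeze=50,
)

```text
time_s: 2.8
tool_pos: [0.4687, 0.3768, 0.0925]
tool_rot: [180.0, 0.0, 129.0]
force: [1.1, 0.8, 0.2]
grip_width: 0.0312
```

```bash
python3 go.py .612 .0885 .235 98
```

```text
d [-0.3142 -0.0699 -0.1425] r [ 1.000e-02 -0.000e+00  3.096e+01] rows 7.0 | q7 -0.1 F [1.1 0.8 0.2] t 2.8
```

>>> servo_tool(
  increments=[
    [[0, 0, -0.02, 0, 0, 0, -1], [0, 0, -0.05, 0, 0, 0, -1], [0, 0, -0.09, 0, 0, 0, -1], [0, 0, -0.125, 0, 0, 0, -1], [0, 0, -0.142, 0, 0, 0, -1], [-0.03, -0.007, -0.142, 0, 0, 3, -1], [-0.07, -0.016, -0.142, 0, 0, 7, -1], [-0.11, -0.025, -0.142, 0, 0, 11, -1], [-0.15, -0.034, -0.142, 0, 0, 15, -1], [-0.19, -0.043, -0.142, 0, 0, 19, -1], [-0.23, -0.051, -0.142, 0, 0, 23, -1], [-0.265, -0.059, -0.142, 0, 0, 26, -1], [-0.295, -0.066, -0.142, 0, 0, 29, -1], [-0.314, -0.07, -0.142, 0, 0, 31, -1], [-0.314, -0.07, -0.142, 0, 0, 31, -1], [-0.314, -0.07, -0.142, 0, 0, 31, -1], [-0.314, -0.07, -0.142, 0, 0, 31, -1]],
  ],
)

```text
time_s: 4.5
tool_pos: [0.611, 0.0908, 0.2341]
tool_rot: [-179.9, -0.1, 98.1]
force: [-0.7, 0.5, -2.8]
grip_width: 0.0308
```

```bash
python3 go.py .612 .0885 .105 98;python3 - <<'E'
from cell import env
import cv2
c=env.read_camera('scene'); cv2.imwrite('pics/s2.png',c['frame'])
c=env.read_camera('wrist'); cv2.imwrite('pics/w2.png',c['frame'])
E
python3 go.py .612 .0885 .105 98
```

```text
d [-0.0026  0.0008  0.1291] r [-0.06 -0.08  0.14] rows 2.6 | q7 1.9 F [-0.7  0.5 -2.8] t 4.5
d [-0.0023  0.0006  0.1294] r [-0.02 -0.05  0.14] rows 2.6 | q7 1.9 F [-0.4  0.1 -2.7] t 4.6
```

View pics/s2.png

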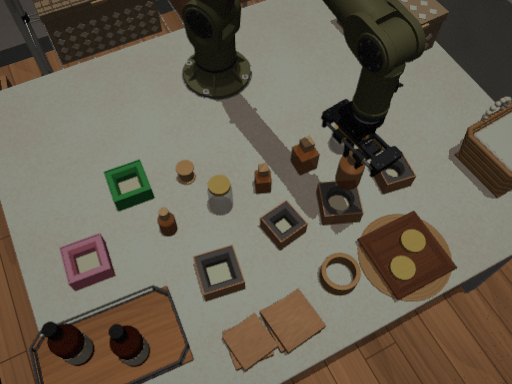

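View pics/w2.png

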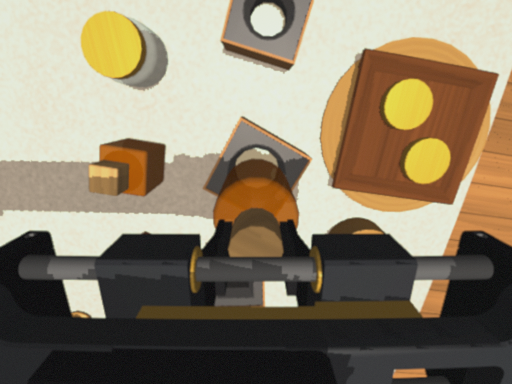

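The decanter hangs upright above the large round carton (wrist picture, carton at (258,170)). Lowering it in.

>>> servo_tool(
  increments=[
    [[-0.0025, 0.001, 0.02, 0, 0, 0, -1], [-0.0025, 0.001, 0.045, 0, 0, 0, -1], [-0.0025, 0.001, 0.07, 0, 0, 0, -1], [-0.0025, 0.001, 0.08, 0, 0, 0, -1], [-0.0025, 0.001, 0.086, 0, 0, 0, -1], [-0.0025, 0.001, 0.09, 0, 0, 0, -1], [-0.0025, 0.001, 0.095, 0, 0, 0, -1], [-0.0025, 0.001, 0.1, 0, 0, 0, -1], [-0.0025, 0.001, 0.105, 0, 0, 0, -1], [-0.0025, 0.001, 0.11, 0, 0, 0, -1], [-0.0025, 0.001, 0.11, 0, 0, 0, -1]],
  ],
  squeeze=60,
)

```text
time_s: 5.7
tool_pos: [0.6131, 0.0861, 0.1246]
tool_rot: [180.0, -0.0, 98.0]
force: [-1.2, 0.1, -1.0]
grip_width: 0.0311
```

```bash
python3 go.py .612 .0885 .1045 98
```

```text
d [ 0.0025 -0.0008  0.0201] r [ 0.02 -0.   -0.05] rows 0.4 | q7 3.6 F [-1.2  0.1 -1. ] t 5.7
```

>>> servo_tool(
  increments=[
    [[0.001, 0, 0.005, 0, 0, 0, -1], [0.001, 0, 0.01, 0, 0, 0, -1], [0.001, 0, 0.015, 0, 0, 0, -1], [0.001, 0, 0.018, 0, 0, 0, -1], [0.001, 0, 0.021, 0, 0, 0, -1], [0.001, 0, 0.022, 0, 0, 0, -1], [0.001, 0, 0.022, 0, 0, 0, -1]],
  ],
)

```text
time_s: 6.4
tool_pos: [0.6132, 0.0865, 0.1045]
tool_rot: [180.0, 0.0, 97.9]
force: [-4.4, -2.4, 11.9]
grip_width: 0.0307
```

```bash
python3 go.py .612 .0885 .1045 98
```

```text
d [ 0.0022 -0.001  -0.    ] r [ 0.03  0.01 -0.07] rows 0.0 | q7 3.9 F [-4.4 -2.4 11.9] t 6.4
```

>>> servo_tool(
  increments=[
    [[0, 0, 0.0015, 0, 0, 0, -1], [0, 0, 0.003, 0, 0, 0, -1], [0, 0, 0.003, 0, 0, 0, -1]],
  ],
)

```text
time_s: 6.7
tool_pos: [0.6135, 0.0865, 0.1044]
tool_rot: [179.9, -0.1, 97.9]
force: [-11.1, -3.7, 26.6]
grip_width: 0.0309
```

```bash
python3 go.py .612 .0885 .1045 98
```

```text
d [ 0.0022 -0.0012 -0.0001] r [ 0.07 -0.05 -0.07] rows 0.0 | q7 4.0 F [-11.1  -3.7  26.6] t 6.7
```

Hard stop at the floor depth (z unchanged at 0.1045, force rising). Easing off and letting go.

>>> servo_tool(
  increments=[
    [[0, 0, -0.003, 0, 0, 0, -1], [0, 0, -0.003, 0, 0, 0, 0.2], [0, 0, -0.003, 0, 0, 0, 0.2], [0, 0, -0.003, 0, 0, 0, 0.2], [0, 0, -0.003, 0, 0, 0, 0.2], [0, 0, -0.02, 0, 0, 0, 0.2], [0, 0, -0.06, 0, 0, 0, 0.2], [0, 0, -0.1, 0, 0, 0, 0.2], [0, 0, -0.13, 0, 0, 0, 0.2], [0, 0, -0.13, 0, 0, 0, 1]],
  ],
)

```text
time_s: 7.7
tool_pos: [0.6158, 0.0877, 0.2347]
tool_rot: [179.5, -0.1, 98.0]
force: [-0.1, -0.4, 1.0]
grip_width: 0.0554
```

```bash
python3 go.py .4475 .0725 .2 90;python3 - <<'E'
from cell import env
import cv2
c=env.read_camera('wrist'); cv2.imwrite('pics/w3.png',c['frame'])
E
```

```text
d [ 0.0082 -0.1691  0.0332] r [ 0.52 -0.1   7.97] rows 3.4 | q7 2.1 F [-0.1 -0.4  1. ] t 7.7
```

View pics/w3.png

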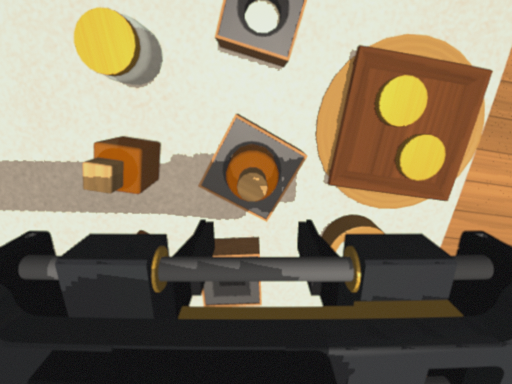

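The wrist view shows the large round decanter sunk centrally in its carton at (252,180). On to the large square one.

>>> servo_tool(
  increments=[
    [[0.002, -0.04, 0, 0, 0, 2, 1], [0.004, -0.085, 0, 0, 0, 4, 1], [0.006, -0.125, 0.01, 0, 0, 6, 1], [0.008, -0.16, 0.025, 0.3, 0, 8, 1], [0.008, -0.169, 0.033, 0.3, 0, 8, 1], [0.008, -0.169, 0.033, 0.3, 0, 8, 1], [0.008, -0.169, 0.033, 0.3, 0, 8, 1], [0.008, -0.169, 0.033, 0.3, 0, 8, 1]],
  ],
)

```text
time_s: 8.55
tool_pos: [0.4459, 0.0718, 0.1969]
tool_rot: [-179.8, 0.0, 89.9]
force: [-0.3, 0.9, -1.0]
grip_width: 0.0871
```

```bash
python3 - <<'E'
from cell import env
import cv2
c=env.read_camera('wrist'); cv2.imwrite('pics/w4.png',c['frame'][80:280,130:390].repeat(3,0).repeat(3,1))
from h import *
print(proj(c,[[.4475,.0725,.12]]))
import pickle; pickle.dump(c,open('cw.pkl','wb'))
E
python3 go.py .4475 .0725 .093 90
```

```text
[[258.05326225 197.05811537]]
d [0.0007 0.0021 0.1039] r [-0.24  0.04 -0.05] rows 2.1 | q7 -14.6 F [0.3 1.  0.9] t 8.6
```

View pics/w4.png

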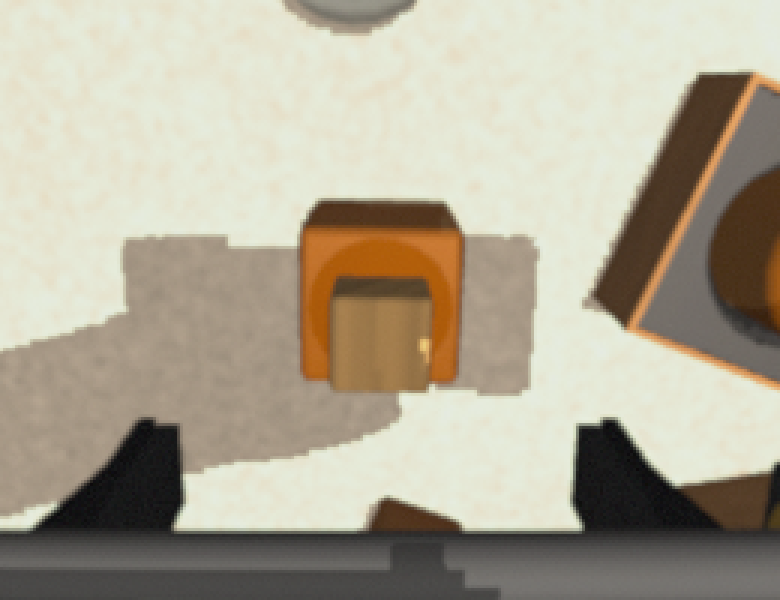

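The large square stopper is at (257,194), where (258,197) was predicted, and its sides are aligned with the jaws. Gripping.

>>> servo_tool(
  increments=[
    [[0.001, 0.002, 0.03, 0, 0, 0, 1], [0.001, 0.002, 0.06, 0, 0, 0, 1], [0.001, 0.002, 0.085, 0, 0, 0, 1], [0.001, 0.002, 0.097, 0, 0, 0, 1], [0.001, 0.002, 0.104, 0, 0, 0, 1], [0.001, 0.002, 0.104, 0, 0, 0, 1], [0.001, 0.002, 0.104, 0, 0, 0, 1], [0.001, 0.002, 0.104, 0, 0, 0, -1], [0.001, 0.002, 0.104, 0, 0, 0, -1], [0.001, 0.002, 0.104, 0, 0, 0, -1], [0.001, 0.002, 0.104, 0, 0, 0, -1], [0.001, 0.002, 0.104, 0, 0, 0, -1], [0.001, 0.002, 0.104, 0, 0, 0, -1], [0.001, 0.002, 0.104, 0, 0, 0, -1], [0.001, 0.002, 0.104, 0, 0, 0, -1]],
  ],
  squeeze=60,
)

```text
time_s: 10.1
tool_pos: [0.4459, 0.0727, 0.0925]
tool_rot: [-179.7, 0.0, 90.0]
force: [-1.7, 0.2, -2.7]
grip_width: 0.0315
```

```bash
python3 go.py .6475 -.2945 .24 81
```

```text
d [-0.3671  0.201  -0.1484] r [-0.29  0.04  8.97] rows 8.9 | q7 -12.3 F [-1.7  0.2 -2.7] t 10.1
```

>>> servo_tool(
  increments=[
    [[0, 0, -0.02, 0, 0, 0, -1], [0, 0, -0.05, 0, 0, 0, -1], [0, 0, -0.09, 0, 0, 0, -1], [0, 0, -0.125, 0, 0, 0, -1], [0, 0, -0.148, 0, 0, 0, -1], [-0.03, 0.016, -0.148, 0, 0, 1, -1], [-0.065, 0.035, -0.148, 0, 0, 2, -1], [-0.1, 0.054, -0.148, 0, 0, 3, -1], [-0.14, 0.076, -0.148, 0, 0, 4, -1], [-0.18, 0.098, -0.148, 0, 0, 5, -1], [-0.22, 0.12, -0.148, 0, 0, 6, -1], [-0.26, 0.142, -0.148, 0, 0, 7, -1], [-0.3, 0.164, -0.148, 0, 0, 8, -1], [-0.335, 0.183, -0.148, 0, 0, 8.5, -1], [-0.367, 0.201, -0.148, 0, 0, 9, -1], [-0.367, 0.201, -0.148, 0, 0, 9, -1], [-0.367, 0.201, -0.148, 0, 0, 9, -1], [-0.367, 0.201, -0.148, 0, 0, 9, -1]],
  ],
)

```text
time_s: 11.9
tool_pos: [0.6473, -0.2928, 0.2387]
tool_rot: [-179.6, -0.0, 81.0]
force: [-0.0, 0.1, -3.7]
grip_width: 0.0315
```

```bash
python3 - <<'E'
from cell import env
import cv2
c=env.read_camera('wrist'); cv2.imwrite('pics/w5.png',c['frame'])
E
python3 go.py .6475 -.2945 .125 81
```

```text
d [-0.0021  0.0009  0.1143] r [-0.33 -0.03  0.07] rows 2.3 | q7 24.9 F [ 0.2  0.2 -3.3] t 11.95
```

View pics/w5.png

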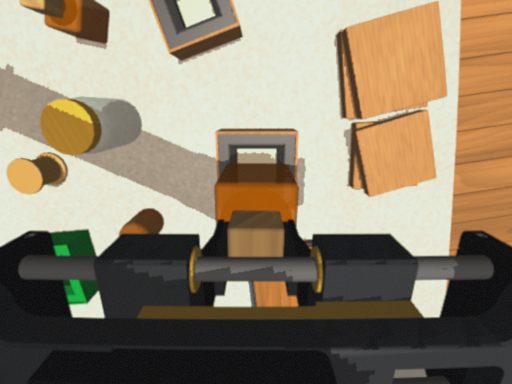

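The large square decanter is centred above its carton at (257,165), with edges parallel. Lowering.

>>> servo_tool(
  increments=[
    [[-0.002, 0.001, 0.02, 0, 0, 0, -1], [-0.002, 0.001, 0.045, 0, 0, 0, -1], [-0.002, 0.001, 0.07, 0, 0, 0, -1], [-0.002, 0.001, 0.082, 0, 0, 0, -1], [-0.002, 0.001, 0.09, 0, 0, 0, -1], [-0.002, 0.001, 0.095, 0, 0, 0, -1], [-0.002, 0.001, 0.1, 0, 0, 0, -1], [-0.002, 0.001, 0.105, 0, 0, 0, -1], [-0.002, 0.001, 0.11, 0, 0, 0, -1], [-0.002, 0.001, 0.114, 0, 0, 0, -1], [-0.002, 0.001, 0.114, 0, 0, 0, -1]],
  ],
)

```text
time_s: 13.05
tool_pos: [0.6478, -0.296, 0.1254]
tool_rot: [-179.7, 0.0, 81.0]
force: [0.2, 1.7, -1.2]
grip_width: 0.0313
```

>>> servo_tool(
  increments=[
    [[0, 0, 0.005, 0, 0, 0, -1], [0, 0, 0.01, 0, 0, 0, -1], [0, 0, 0.015, 0, 0, 0, -1], [0, 0, 0.018, 0, 0, 0, -1], [0, 0, 0.02, 0, 0, 0, -1], [0, 0, 0.022, 0, 0, 0, -1], [0, 0, 0.022, 0, 0, 0, -1]],
  ],
)

```text
time_s: 13.75
tool_pos: [0.6475, -0.2964, 0.1047]
tool_rot: [-179.7, 0.0, 81.0]
force: [-1.5, 3.9, 4.9]
grip_width: 0.0317
```

>>> servo_tool(
  increments=[
    [[0, 0, 0.0015, 0, 0, 0, -1], [0, 0, 0.003, 0, 0, 0, -1], [0, 0, 0.004, 0, 0, 0, -1], [0, 0, 0.004, 0, 0, 0, -1]],
  ],
)

```text
time_s: 14.15
tool_pos: [0.6476, -0.2964, 0.1046]
tool_rot: [-179.8, -0.0, 81.0]
force: [-7.1, 7.2, 20.5]
grip_width: 0.0315
```

Hard stop again at the right depth. Releasing.

>>> servo_tool(
  increments=[
    [[0, 0, -0.003, 0, 0, 0, -1], [0, 0, -0.003, 0, 0, 0, 0.2], [0, 0, -0.003, 0, 0, 0, 0.2], [0, 0, -0.003, 0, 0, 0, 0.2], [0, 0, -0.003, 0, 0, 0, 0.2], [0, 0, -0.02, 0, 0, 0, 0.2], [0, 0, -0.06, 0, 0, 0, 0.2], [0, 0, -0.1, 0, 0, 0, 0.2], [0, 0, -0.12, 0, 0, 0, 0.2], [0, 0, -0.12, 0, 0, 0, 1]],
  ],
)

```text
time_s: 15.15
tool_pos: [0.6498, -0.2983, 0.2255]
tool_rot: [179.8, 0.2, 80.9]
force: [0.4, 0.1, 0.1]
grip_width: 0.0552
```

```bash
python3 go.py .4625 -.361 .2 52;python3 - <<'E'
from cell import env
import cv2
c=env.read_camera('wrist'); cv2.imwrite('pics/w6.png',c['frame'])
E
```

```text
d [-0.0913 -0.1752  0.0253] r [ 0.24  0.15 28.95] rows 4.0 | q7 25.3 F [0.4 0.1 0.1] t 15.15
```

View pics/w6.png

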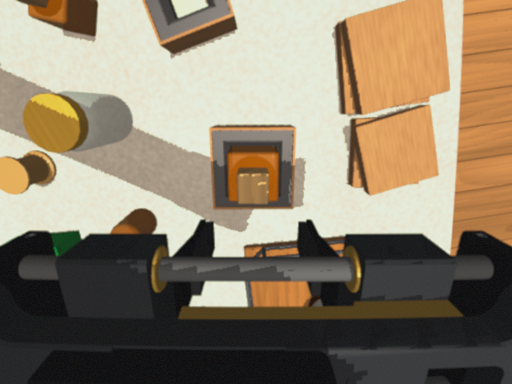

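The large square decanter sits sunk in its carton at (253,168). Next is the small round one.

>>> servo_tool(
  increments=[
    [[-0.023, -0.044, 0, 0, 0, 7, 1], [-0.046, -0.088, 0, 0, 0, 14, 1], [-0.07, -0.132, 0.01, 0, 0, 22, 1], [-0.091, -0.175, 0.025, 0, 0, 29, 1], [-0.091, -0.175, 0.025, 0, 0, 29, 1], [-0.091, -0.175, 0.025, 0, 0, 29, 1], [-0.091, -0.175, 0.025, 0, 0, 29, 1], [-0.091, -0.175, 0.025, 0, 0, 29, 1]],
  ],
)

```text
time_s: 16.0
tool_pos: [0.4624, -0.358, 0.1956]
tool_rot: [-179.8, 0.2, 52.1]
force: [0.4, 0.3, -0.5]
grip_width: 0.0871
```

```bash
python3 - <<'E'
from cell import env
import cv2
c=env.read_camera('wrist'); cv2.imwrite('pics/w7.png',c['frame'][80:280,130:390].repeat(3,0).repeat(3,1))
from h import *
print(proj(c,[[.4625,-.361,.108]]))
E
python3 go.py .4625 -.361 .081 52
```

```text
[[258.27171776 195.84494485]]
d [-0.0016  0.0023  0.1146] r [-0.21  0.23  0.12] rows 2.3 | q7 7.2 F [-1.1 -0.2  0.6] t 16.05
```

View pics/w7.png

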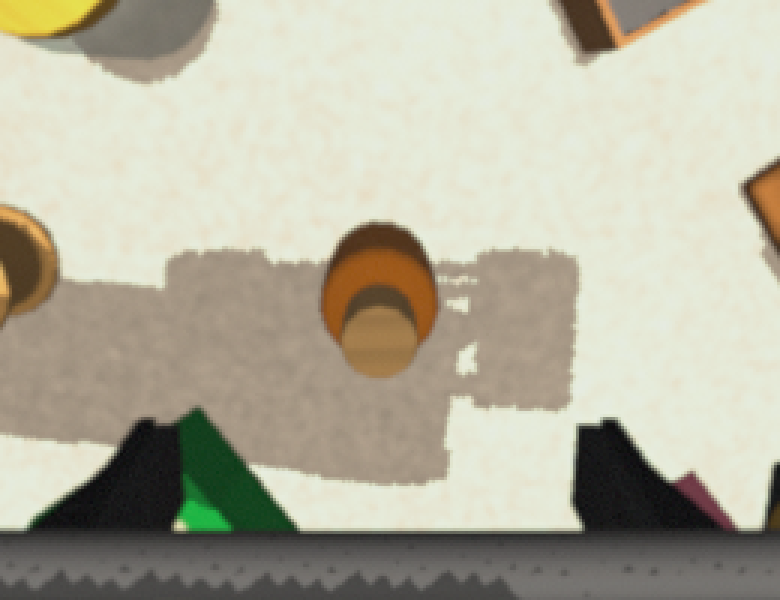

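Small round stopper at (257,194), predicted (258,196). Gripping.

>>> servo_tool(
  increments=[
    [[-0.001, 0.001, 0.03, 0, 0, 0, 1], [-0.001, 0.001, 0.06, 0, 0, 0, 1], [-0.001, 0.001, 0.09, 0, 0, 0, 1], [-0.001, 0.001, 0.108, 0, 0, 0, 1], [-0.001, 0.001, 0.115, 0, 0, 0, 1], [-0.001, 0.001, 0.115, 0, 0, 0, 1], [-0.001, 0.001, 0.115, 0, 0, 0, 1], [-0.001, 0.001, 0.115, 0, 0, 0, -1], [-0.001, 0.001, 0.115, 0, 0, 0, -1], [-0.001, 0.001, 0.115, 0, 0, 0, -1], [-0.001, 0.001, 0.115, 0, 0, 0, -1], [-0.001, 0.001, 0.115, 0, 0, 0, -1], [-0.001, 0.001, 0.115, 0, 0, 0, -1], [-0.001, 0.001, 0.115, 0, 0, 0, -1], [-0.001, 0.001, 0.115, 0, 0, 0, -1], [-0.001, 0.001, 0.115, 0, 0, 0, -1]],
  ],
  squeeze=60,
)

```text
time_s: 17.65
tool_pos: [0.4604, -0.3603, 0.0806]
tool_rot: [-179.8, 0.2, 52.0]
force: [0.0, -0.6, -0.4]
grip_width: 0.0249
```

```bash
python3 go.py .5997 .2775 .28 114.8
```

```text
d [ 0.5876 -0.2839 -0.2004] r [-3.100e-01  6.000e-02 -6.283e+01] rows 13.7 | q7 11.9 F [ 0.  -0.6 -0.4] t 17.65
```

>>> servo_tool(
  increments=[
    [[0, 0, -0.02, 0, 0, 0, -1], [0, 0, -0.05, 0, 0, 0, -1], [0, 0, -0.09, 0, 0, 0, -1], [0, 0, -0.13, 0, 0, 0, -1], [0, 0, -0.17, 0, 0, 0, -1], [0, 0, -0.2, 0, 0, 0, -1], [0.03, -0.014, -0.2, 0, 0, -3, -1], [0.06, -0.029, -0.2, 0, 0, -6.5, -1], [0.1, -0.048, -0.2, 0, 0, -11, -1], [0.14, -0.068, -0.2, 0, 0, -15, -1], [0.18, -0.087, -0.2, 0, 0, -19, -1], [0.22, -0.106, -0.2, 0, 0, -23.5, -1], [0.26, -0.126, -0.2, 0, 0, -28, -1], [0.3, -0.145, -0.2, 0, 0, -32, -1], [0.34, -0.164, -0.2, 0, 0, -36, -1], [0.38, -0.184, -0.2, 0, 0, -40.5, -1], [0.42, -0.203, -0.2, 0, 0, -45, -1], [0.46, -0.222, -0.2, 0, 0, -49, -1], [0.49, -0.237, -0.2, 0, 0, -52, -1], [0.5, -0.242, -0.2, 0, 0, -53, -1]],
  ],
)

```text
time_s: 19.65
tool_pos: [0.578, 0.1881, 0.2785]
tool_rot: [-179.6, -0.1, 105.4]
force: [0.3, -0.2, -1.5]
grip_width: 0.0249
```

```bash
python3 go.py .5997 .2775 .21 114.8
```

```text
d [0.0802 0.0451 0.0684] r [-0.37 -0.18 -9.39] rows 2.3 | q7 -0.7 F [ 0.3 -0.2 -1.5] t 19.65
```

>>> servo_tool(
  increments=[
    [[0.03, 0.017, 0, 0, 0, -4, -1], [0.06, 0.034, 0, 0, 0, -7, -1], [0.08, 0.045, 0.015, 0, 0, -9.5, -1], [0.08, 0.045, 0.04, 0, 0, -9.5, -1], [0.08, 0.045, 0.06, 0, 0, -9.5, -1], [0.08, 0.045, 0.068, 0, 0, -9.5, -1], [0.08, 0.045, 0.068, 0, 0, -9.5, -1], [0.08, 0.045, 0.068, 0, 0, -9.5, -1]],
  ],
)

```text
time_s: 20.45
tool_pos: [0.6019, 0.271, 0.2127]
tool_rot: [-179.8, -0.1, 114.4]
force: [0.0, -0.0, -1.0]
grip_width: 0.0248
```

```bash
python3 - <<'E'
from cell import env
import cv2
c=env.read_camera('wrist'); cv2.imwrite('pics/w8.png',c['frame'])
E
python3 go.py .5997 .2775 .113 114.8
```

```text
d [0.0065 0.0007 0.1002] r [-0.15 -0.11 -0.38] rows 2.0 | q7 3.5 F [ 0.   0.6 -1.1] t 20.5
```

View pics/w8.png

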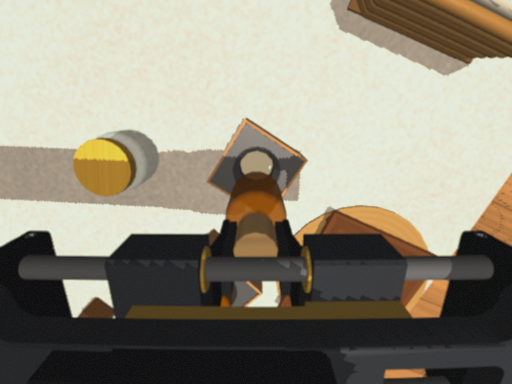

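The small round decanter hangs above its carton at (257,165). Correcting 6 mm and lowering.

>>> servo_tool(
  increments=[
    [[0.006, 0, 0.02, 0, 0, 0, -1], [0.006, 0, 0.04, 0, 0, 0, -1], [0.006, 0, 0.06, 0, 0, 0, -1], [0.006, 0, 0.07, 0, 0, 0, -1], [0.006, 0, 0.07, 0, 0, 0, -1], [0.006, 0, 0.07, 0, 0, 0, -1]],
  ],
)

```text
time_s: 21.1
tool_pos: [0.5992, 0.2771, 0.143]
tool_rot: [-179.8, -0.1, 114.5]
force: [0.5, 1.2, -0.8]
grip_width: 0.0245
```

```bash
python3 go.py .5997 .2775 .113 114.8; sleep 0
python3 - <<'E'
from cell import env
import cv2
c=env.read_camera('scene'); cv2.imwrite('pics/s8.png',c['frame'][60:260,280:480].repeat(3,0).repeat(3,1))
E
python3 go.py .5997 .2775 .113 114.8
```

```text
d [0.0001 0.0007 0.03  ] r [-0.17 -0.11 -0.35] rows 0.6 | q7 3.6 F [ 0.5  1.2 -0.8] t 21.1
d [0.     0.0004 0.0304] r [-0.13 -0.12 -0.34] rows 0.6 | q7 3.6 F [ 0.3  0.2 -1.7] t 21.15
```

View pics/s8.png

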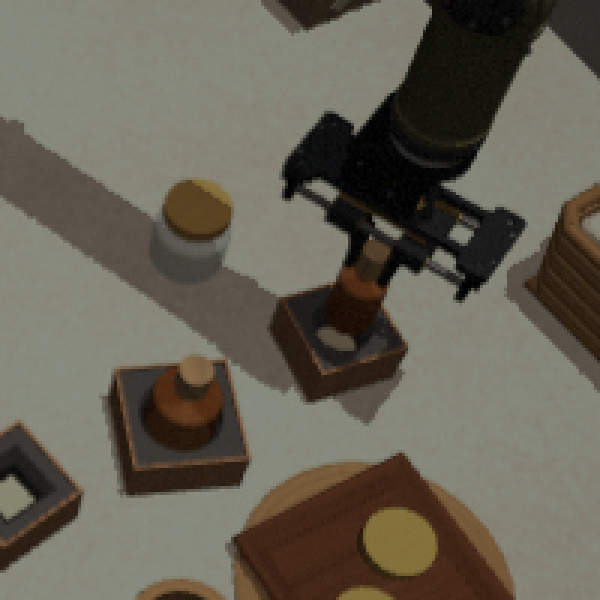

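Large round stands upright in its carton (crop (185,400)). The small round one is poised over the hole at (350,325). Pushing in.

>>> servo_tool(
  increments=[
    [[0, 0, 0.007, 0, 0, 0, -1], [0, 0, 0.013, 0, 0, 0, -1], [0, 0, 0.019, 0, 0, 0, -1], [0, 0, 0.025, 0, 0, 0, -1], [0, 0, 0.031, 0, 0, 0, -1], [0, 0, 0.036, 0, 0, 0, -1], [0, 0, 0.041, 0, 0, 0, -1], [0, 0, 0.046, 0, 0, 0, -1], [0, 0, 0.049, 0, 0, 0, -1], [0, 0, 0.051, 0, 0, 0, -1], [0, 0, 0.051, 0, 0, 0, -1]],
  ],
)

```text
time_s: 22.25
tool_pos: [0.5991, 0.2764, 0.0925]
tool_rot: [-179.8, -0.1, 114.4]
force: [-0.0, -3.5, 10.5]
grip_width: 0.0249
```

>>> servo_tool(
  increments=[
    [[0, 0, 0.0015, 0, 0, 0, -1], [0, 0, 0.003, 0, 0, 0, -1], [0, 0, 0.004, 0, 0, 0, -1], [0, 0, 0.004, 0, 0, 0, -1]],
  ],
)

```text
time_s: 22.65
tool_pos: [0.5995, 0.2764, 0.0924]
tool_rot: [-179.9, -0.1, 114.4]
force: [-5.9, -6.0, 26.9]
grip_width: 0.0248
```

On the floor (0.0925, hard stop). Releasing and going up.

>>> servo_tool(
  increments=[
    [[0, 0, -0.003, 0, 0, 0, -1], [0, 0, -0.003, 0, 0, 0, 0.2], [0, 0, -0.003, 0, 0, 0, 0.2], [0, 0, -0.003, 0, 0, 0, 0.2], [0, 0, -0.003, 0, 0, 0, 0.2], [0, 0, -0.02, 0, 0, 0, 0.2], [0, 0, -0.06, 0, 0, 0, 0.2], [0, 0, -0.1, 0, 0, 0, 0.2], [0, 0, -0.14, 0, 0, 0, 0.2], [0, 0, -0.14, 0, 0, 0, 1], [0, 0, -0.14, 0, 0, 0, 1]],
  ],
)

```text
time_s: 23.75
tool_pos: [0.5996, 0.2773, 0.2289]
tool_rot: [-179.9, -0.1, 114.5]
force: [-0.8, 0.5, -1.3]
grip_width: 0.0609
```

```bash
python3 go.py .4612 -.0703 .21 70;python3 - <<'E'
from cell import env
import cv2
c=env.read_camera('wrist'); cv2.imwrite('pics/w9.png',c['frame'])
E
```

```text
d [-0.2591 -0.2699  0.0187] r [-0.14 -0.1  44.47] rows 7.5 | q7 2.8 F [-0.8  0.5 -1.3] t 23.75
```

View pics/w9.png

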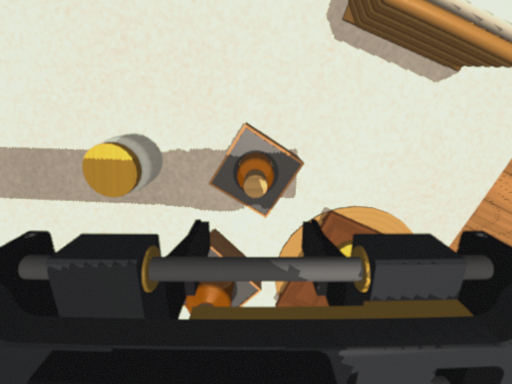

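Small round is seated at (256,178). Last is the small square.

>>> servo_tool(
  increments=[
    [[-0.03, -0.031, 0, 0, 0, 5, 1], [-0.06, -0.063, 0, 0, 0, 10, 1], [-0.093, -0.097, 0, 0, 0, 16, 1], [-0.126, -0.131, 0, 0, 0, 22, 1], [-0.16, -0.166, 0, 0, 0, 28, 1], [-0.192, -0.2, 0, 0, 0, 33, 1], [-0.225, -0.234, 0.01, 0, 0, 39, 1], [-0.259, -0.27, 0.019, 0, 0, 44.5, 1], [-0.259, -0.27, 0.019, 0, 0, 44.5, 1], [-0.259, -0.27, 0.019, 0, 0, 44.5, 1], [-0.259, -0.27, 0.019, 0, 0, 44.5, 1], [-0.259, -0.27, 0.019, 0, 0, 44.5, 1]],
  ],
)

```text
time_s: 25.0
tool_pos: [0.4606, -0.0691, 0.2082]
tool_rot: [-179.7, 0.2, 70.1]
force: [-0.1, 0.0, -0.1]
grip_width: 0.087
```

```bash
python3 - <<'E'
from cell import env
import cv2
c=env.read_camera('wrist'); cv2.imwrite('pics/w10.png',c['frame'][80:280,130:390].repeat(3,0).repeat(3,1))
from h import *
print(proj(c,[[.4612,-.0703,.108]]))
f=c['frame']; hsv=cv2.cvtColor(f,cv2.COLOR_BGR2HSV)[160:225,220:300]; 
import pickle; pickle.dump(c,open('cw.pkl','wb'))
E
python3 go.py .4612 -.0703 .081 70
```

```text
[[257.50567415 190.88341516]]
d [-0.0005  0.0015  0.1273] r [-0.29  0.16  0.13] rows 2.5 | q7 -17.6 F [ 0.2 -1.1  0.3] t 25.05
```

View pics/w10.png

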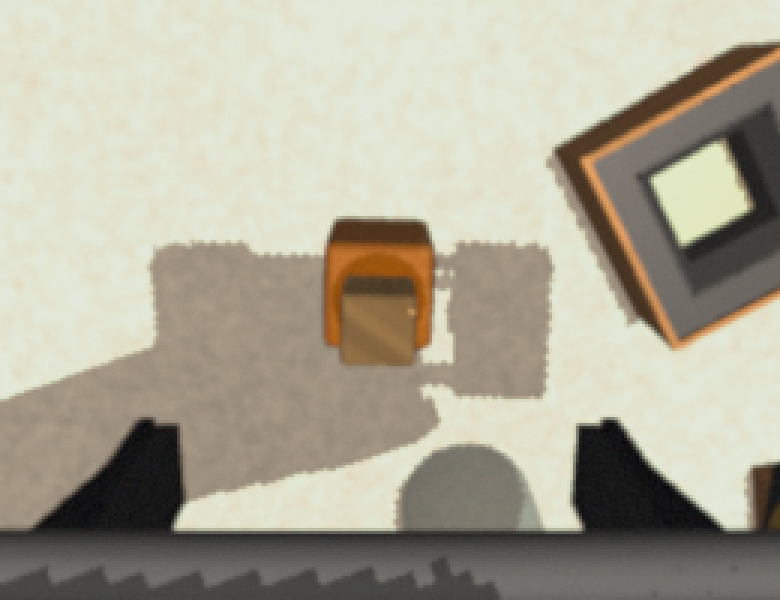

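The small square stopper is at (256,189), predicted (257.5,191), and within about 2° of the jaws. Gripping will square it.

>>> servo_tool(
  increments=[
    [[0, 0.001, 0.03, 0, 0, 0, 1], [0, 0.001, 0.06, 0, 0, 0, 1], [0, 0.001, 0.09, 0, 0, 0, 1], [0, 0.001, 0.115, 0, 0, 0, 1], [0, 0.001, 0.127, 0, 0, 0, 1], [0, 0.001, 0.127, 0, 0, 0, 1], [0, 0.001, 0.127, 0, 0, 0, 1], [0, 0.001, 0.127, 0, 0, 0, -1], [0, 0.001, 0.127, 0, 0, 0, -1], [0, 0.001, 0.127, 0, 0, 0, -1], [0, 0.001, 0.127, 0, 0, 0, -1], [0, 0.001, 0.127, 0, 0, 0, -1], [0, 0.001, 0.127, 0, 0, 0, -1], [0, 0.001, 0.127, 0, 0, 0, -1], [0, 0.001, 0.127, 0, 0, 0, -1], [0, 0.001, 0.127, 0, 0, 0, -1]],
  ],
  squeeze=60,
)

```text
time_s: 26.65
tool_pos: [0.4605, -0.0709, 0.0814]
tool_rot: [-179.7, 0.1, 70.0]
force: [-0.6, -0.3, 1.2]
grip_width: 0.0258
```

```bash
python3 go.py .6035 -.0828 .22 99.7
```

```text
d [ 0.0376  0.1377 -0.1393] r [ -0.31   0.05 -29.74] rows 4.0 | q7 -12.2 F [-0.6 -0.3  1.2] t 26.65
```

>>> servo_tool(
  increments=[
    [[0, 0, -0.02, 0, 0, 0, -1], [0, 0, -0.05, 0, 0, 0, -1], [0, 0, -0.085, 0, 0, 0, -1], [0, 0, -0.12, 0, 0, 0, -1], [0, 0, -0.139, 0, 0, 0, -1], [0.007, 0.027, -0.139, 0, 0, -6, -1], [0.015, 0.055, -0.139, 0, 0, -12, -1], [0.022, 0.082, -0.139, 0, 0, -18, -1], [0.03, 0.11, -0.139, 0, 0, -24, -1], [0.038, 0.138, -0.139, 0, 0, -29.7, -1], [0.038, 0.138, -0.139, 0, 0, -29.7, -1], [0.038, 0.138, -0.139, 0, 0, -29.7, -1], [0.038, 0.138, -0.139, 0, 0, -29.7, -1], [0.038, 0.138, -0.139, 0, 0, -29.7, -1]],
  ],
)

```text
time_s: 28.05
tool_pos: [0.6032, -0.0825, 0.2201]
tool_rot: [-179.7, -0.1, 99.6]
force: [-0.5, -0.1, -1.7]
grip_width: 0.0255
```

```bash
python3 - <<'E'
from cell import env
import cv2
c=env.read_camera('wrist'); cv2.imwrite('pics/w11.png',c['frame'])
E
python3 go.py .6035 -.0828 .143 99.7
```

```text
d [-0.0005  0.0005  0.0772] r [-0.26 -0.08 -0.06] rows 1.5 | q7 23.2 F [-0.9 -0.5 -2.1] t 28.1
```

View pics/w11.png

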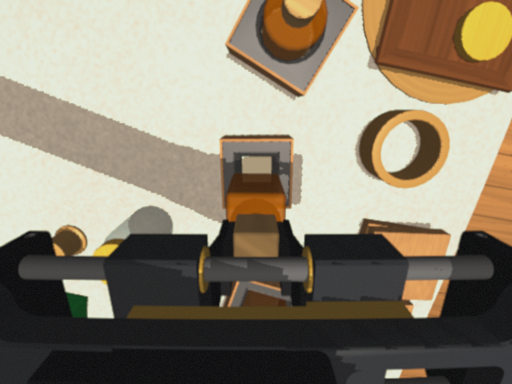

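Aligned over the small square carton at (256,170). Pushing in.

>>> servo_tool(
  increments=[
    [[0, 0, 0.02, 0, 0, 0, -1], [0, 0, 0.045, 0, 0, 0, -1], [0, 0, 0.065, 0, 0, 0, -1], [0, 0, 0.077, 0, 0, 0, -1], [0, 0, 0.083, 0, 0, 0, -1], [0, 0, 0.089, 0, 0, 0, -1], [0, 0, 0.095, 0, 0, 0, -1], [0, 0, 0.101, 0, 0, 0, -1], [0, 0, 0.107, 0, 0, 0, -1], [0, 0, 0.112, 0, 0, 0, -1], [0, 0, 0.117, 0, 0, 0, -1], [0, 0, 0.122, 0, 0, 0, -1], [0, 0, 0.125, 0, 0, 0, -1], [0, 0, 0.127, 0, 0, 0, -1], [0, 0, 0.127, 0, 0, 0, -1]],
  ],
)

```text
time_s: 29.6
tool_pos: [0.6035, -0.0825, 0.0934]
tool_rot: [-179.7, -0.0, 99.7]
force: [-1.5, -1.0, 6.8]
grip_width: 0.0254
```

>>> servo_tool(
  increments=[
    [[0, 0, 0.0015, 0, 0, 0, -1], [0, 0, 0.003, 0, 0, 0, -1], [0, 0, 0.004, 0, 0, 0, -1], [0, 0, 0.004, 0, 0, 0, -1]],
  ],
)

```text
time_s: 30.0
tool_pos: [0.6037, -0.0827, 0.0934]
tool_rot: [-179.8, -0.1, 99.7]
force: [-9.4, 0.6, 27.8]
grip_width: 0.0255
```

>>> servo_tool(
  increments=[
    [[0, 0, -0.003, 0, 0, 0, -1], [0, 0, -0.003, 0, 0, 0, 0.2], [0, 0, -0.003, 0, 0, 0, 0.2], [0, 0, -0.003, 0, 0, 0, 0.2], [0, 0, -0.003, 0, 0, 0, 0.2], [0, 0, -0.02, 0, 0, 0, 0.2], [0, 0, -0.06, 0, 0, 0, 0.2], [0, 0, -0.1, 0, 0, 0, 0.2], [0, 0, -0.14, 0, 0, 0, 0.2], [0, -0.04, -0.18, 0, 0, 0, 0.2], [0, -0.08, -0.2, 0, 0, 0, 0.2], [0, -0.12, -0.2, 0, 0, 0, 0.2], [0, -0.12, -0.2, 0, 0, 0, 0.2], [0, -0.12, -0.2, 0, 0, 0, 0.2], [0, -0.12, -0.2, 0, 0, 0, 0.2]],
  ],
)

```text
time_s: 31.5
tool_pos: [0.4866, -0.102, 0.2891]
tool_rot: [-179.7, -0.0, 99.7]
force: [0.5, 0.2, -0.8]
grip_width: 0.0523
```

Run:
```python
from cell import env
import cv2,pickle
from h import *
c=env.read_camera('scene'); f=c['frame'][75:315,135:435]; cv2.imwrite('pics/s12.png',cv2.resize(f,None,fx=2.5,fy=2.5,interpolation=cv2.INTER_CUBIC))
t=env.read_camera('top'); cv2.imwrite('pics/t12.png',cv2.resize(t['frame'][80:260,60:360],None,fx=2.6,fy=2.6,interpolation=cv2.INTER_CUBIC))
for n,(x,y,h) in dict(lr=(.612,.0885,.132),ls=(.6475,-.2945,.132),sr=(.5997,.2775,.12),ss=(.6035,-.0828,.12)).items():
    print(n,((proj(c,[[x,y,h]])-[135,75])*2.5).round(), ((proj(t,[[x,y,h]])-[60,80])*2.6).round())
o=env.get_obs();print(o['time_s'],o['tool_pos'],o['force'])
```

```text
lr [[524. 268.]] [[335. 158.]]
ls [[203. 455.]] [[650. 127.]]
sr [[663. 197.]] [[179. 170.]]
ss [[375. 334.]] [[476. 166.]]
31.6 [ 0.48670323 -0.10213735  0.28878974] [-0.21044672 -0.46542011 -0.53515954]
```

View pics/s12.png

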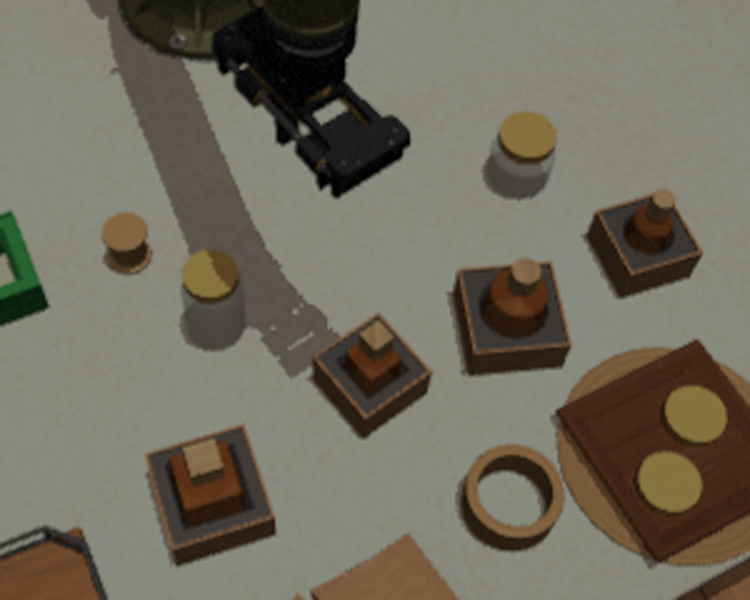

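View pics/t12.png

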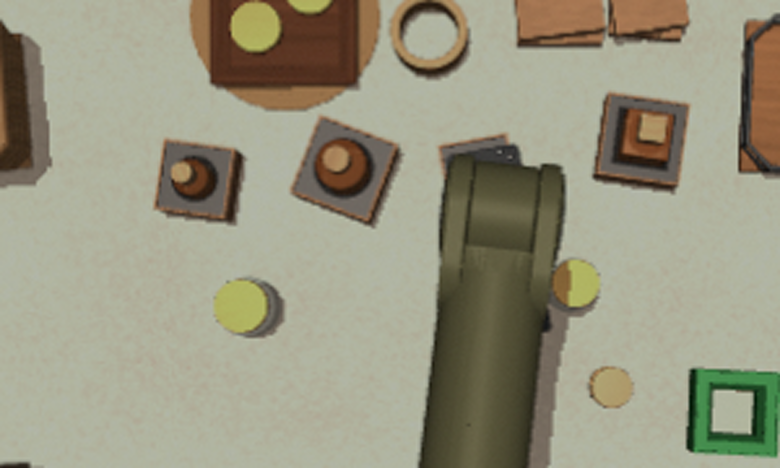

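Each stopper top lies within a few enlarged pixels of where a fully seated decanter would put it. For example, lr is at (525,270) against (524,268) predicted, and ls at (204,457) against (203,455). All are upright, the jars are where they were, and the robot is clear.

```bash
python3 -c "
from cell import env
print(env.sign_off())"
```

```text
the job is handed in; nothing more can be done
None
```

All four amber decanters are in their matching cartons, pushed down to the floor of the cutout and let go. I handed the job in at about 31.6 s of the 128 s allowed; hand-in gave no verdict.

- **Depth:** each decanter hit a hard stop within about 0.5 mm of the expected 12 mm floor height. Pushing further moved it no lower and raised the force to between 20 and 28 N.
- **Final pictures:** the scene view shows all four upright and centred, with the stopper tops within about 6 pixels of their fully seated positions in the 2.5x enlarged picture. The top view agrees for three of them, but the arm hid the small square decanter there, so only the scene view and the depth check cover that one.
- **Jars:** both brass-lidded jars look to be where they started. I judged this by eye and did not measure their positions. The arm was clear of everything, with under 1 N on the tool.

None of the checks failed. The measured tool position differed from the target by 2 to 3 mm at times, and by 6 mm once above the small round carton. I corrected that before pushing in, and the rest was within the 5 mm margin of the cutout mouths.

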